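Find the rocking lid on the bain-marie and press it home

TASK

One of the four black lids on the bain-marie is not properly home: it looks like the others, but it rocks when you press one of its short ends. Press the ends of the lids with closed fingertips until you find the one that rocks, then press that lid down on its knob until it is fully home and firm. Only press: do not lift or pull off any lid, and leave everything else on the table where it is.

Things in the scene. Friction and masses are not known exactly. Their poses are not given: they have to be found in the camera images.
- lid_a: one of four identical black push-in lids on the pans of the bain-marie. Flange 170 x 102 x 5 mm; red knob in the middle, its flat top 30 mm across and 26 mm above the origin. Origin: centre of the flange's underside; the lid's flat top is 5 mm above it. x along the long side (away from the robot at yaw 0), z up. 0.16 to 0.26 kg. The lids lie in a row along y, 113 mm apart, in any order
- lid_b: lid like lid_a, same origin and axes. Any one of the four may be the loose one. The three that are home stand firm wherever pressed (up to 2 mm of sideways play). The loose one stands level but 5.5 mm proud on its caught seal; a soft grey seal under each flange hides this, and the pans stand up to about 9 mm higher or lower than each other, so heights at rest tell nothing
- lid_c: lid like lid_a, same origin and axes. How the loose one rocks: 1 to 3 N down on the flange within 25 mm of either short end tips that end down by about 4 mm until it meets the pan's rim (about 5 degrees; the other end rises about 8 mm); let go, it swings back level. Pressing an end does not seat it
- lid_d: lid like lid_a, same origin and axes. How the loose one seats: about 9 to 13 N straight down on its knob pushes it down 5.5 mm to a hard stop; it stays there and no longer rocks. Less force leaves it where it is
- warmer: the brushed-steel bain-marie, fixed: 310 mm (x) x 510 mm (y), top plate 125 mm above the table; origin on the table, under the centre of the row of lids; x away from the robot, y along the row. The lids' origins lie 6 to 10 mm above its top plate; a 90 mm wide ledge runs along its far side, control panel on the side towards the robot
- salt_shaker: glass salt shaker with steel top, 38 mm across, 60 mm high, on the bain-marie's far ledge; origin at the centre of its foot; to be left alone
- ramekin: small white china bowl, 64 mm across, 36 mm high, on the far ledge; origin at the centre of its foot; to be left alone
- serving_spoon: steel serving spoon 190 mm long lying along the bain-marie's far ledge; origin under its middle; to be left alone
- sauce_bottle: red bottle with white cap, 58 mm across, 180 mm high, on the table to the right; origin at the centre of its foot; to be left alone
- bread_tray: white paper tray 165 x 225 mm with a filled roll, 55 mm high, on the table to the left; origin at the centre of its underside; to be left alone
- takeaway_box: open beige takeaway box 130 x 130 x 55 mm on the table to the right; origin at the centre of its underside; to be left alone
- fork_mug: blue mug 76 mm across, 90 mm high, on the table to the left, near the robot; origin at the centre of its foot; to be left alone
Mind the look-alikes: they are no part of the job. What is shaped like the lid_a but turquoise is not meant.

How it is judged (in metres and radians):
On the way, in this order (a step that is already met when the one before it is completed fails the run):
1. the loose lid is found: it rocks (tilts by more than 2 degrees) under the fingers (((angle between lid_a's own z axis and vertical above 0.035 rad and contact force between the fingers and lid_a above 0.3 N) or (angle between lid_b's own z axis and vertical above 0.035 rad and contact force between the fingers and lid_b above 0.3 N) or (angle between lid_c's own z axis and vertical above 0.035 rad and contact force between the fingers and lid_c above 0.3 N) or (angle between lid_d's own z axis and vertical above 0.035 rad and contact force between the fingers and lid_d above 0.3 N))), for 0.05 s.
2. that lid has been pressed home: level, and about 5.5 mm lower than it stood (((distance of lid_a from where it was at the start of the episode above 0.0045 m and angle between lid_a's own z axis and vertical below 0.012 rad) or (distance of lid_b from where it was at the start of the episode above 0.0045 m and angle between lid_b's own z axis and vertical below 0.012 rad) or (distance of lid_c from where it was at the start of the episode above 0.0045 m and angle between lid_c's own z axis and vertical below 0.012 rad) or (distance of lid_d from where it was at the start of the episode above 0.0045 m and angle between lid_d's own z axis and vertical below 0.012 rad))), for 0.2 s.
At the end, for the whole second after the job is handed in: The loose lid is home: moved at least 4.5 mm from its start (it goes down 5.5 mm; sideways play gives under 3 mm). All four lids are level within 0.7 degrees, at rest and within 9 mm of their starts; every other thing is within 30 mm of where it stood (((distance of lid_a from where it was at the start of the episode above 0.0045 m and angle between lid_a's own z axis and vertical below 0.012 rad) or (distance of lid_b from where it was at the start of the episode above 0.0045 m and angle between lid_b's own z axis and vertical below 0.012 rad) or (distance of lid_c from where it was at the start of the episode above 0.0045 m and angle between lid_c's own z axis and vertical below 0.012 rad) or (distance of lid_d from where it was at the start of the episode above 0.0045 m and angle between lid_d's own z axis and vertical below 0.012 rad)) and angle between each of lid_a, lid_b, lid_c, lid_d's own z axis and vertical below 0.012 rad and distance of each of lid_a, lid_b, lid_c, lid_d from where it was at the start of the episode below 0.009 m and linear speed of each of lid_a, lid_b, lid_c, lid_d below 0.01 m/s and not (distance of any of salt_shaker, ramekin, serving_spoon, sauce_bottle, bread_tray, takeaway_box, fork_mug from where it was at the start of the episode above 0.03 m)); the robot touches nothing.
It fails at once if a lid is lifted, carried or pushed off its pan (moved more than 11 mm) (distance of any of lid_a, lid_b, lid_c, lid_d from where it was at the start of the episode above 0.011 m).
It fails at once if one of the other things is lifted, knocked over or pushed more than 30 mm (distance of any of salt_shaker, ramekin, serving_spoon, sauce_bottle, bread_tray, takeaway_box, fork_mug from where it was at the start of the episode above 0.03 m).
It also fails if it takes over 61 s, if anything falls off the work surface, if the arm or the gripper's body presses on something with over 40 N, if the wrist force passes 120 N, or if a joint passes its speed limit or range.

ROBOT

A 7-joint arm with a two-finger parallel gripper is mounted at the origin on the work surface. World frame = base frame: x ahead of the robot, y to its left, z up, the work surface at z = 0. Lengths are in m, angles in degrees, forces in N, time in s.
With the tool pointing down it reaches from about 0.425 to 0.875 m from the base axis. Payload 4.7 kg.
Tool frame: the origin (TCP) lies between the finger pads; the fingertips stand 11 mm ahead of it and the grasp point (between the pads) lies 8 mm behind it (env.tcp_to_tips is the distance from the TCP to the fingertips, in m); z points along the fingers, y is the line along which they close (so a half turn about z gives the same grasp; the last joint's range is limited). The gripper opens to 87 mm and grips with 3 to 60 N. Pads are 19 mm wide; open, the fingers measure 117 mm over their backs; the gripper's body (75 mm by 190 mm) begins 51 mm behind the grasp point.
Start: joints at [69.162, 18.392, -4.016, 83.108, 1.295, 78.541, -3.26], TCP at [0.24, -0.604, 0.234] pointing down, gripper open.
Joint ranges: [-163.93, 163.93], [-17.29, 119.83], [-79.2, 71.16], [3.27, 140.29], [-89.18, 269.18], [5.43, 117.66], [-154.24, 154.24]. Speed limits (degrees/s): [147.25, 147.25, 180, 180, 180, 180, 180].

INTERFACE

Orientations are given as [roll, pitch, yaw] about the fixed x, y, z axes, in that order (R = Rz(yaw) Ry(pitch) Rx(roll)).
In Python, from cell import env, viewer gives the robot as it stands.
- The arm moves only by the tool step_arm, never from a script. Its arguments are lists of equal length, an entry for each row: "delta_pos": the shift along the tool's x, y, z in units of 0.2 m (1.0 is 0.2 m), a list of three; "rot": the turn, a rotation vector about the tool's x, y, z in units of 1.5 rad (1.0 is 1.5 rad), a list of three; "gripper": the gripper command: -1 is shut, 1 is fully open, values between are in proportion. A call has 1 to 20 rows; each row is the pose to reach, as a shift and turn from the pose commanded when the call began, along the tool's axes at that moment; what a row does not reach only later rows make up. A row lasts 1/8 s, in which the tool goes at most 62.5 mm and 10.7 degrees, less where a joint would pass 70% of its speed; a pose out of reach is approached as far as the arm can. A call with a number of a shift or a turn outside -1 to 1 is refused whole. A call with a gripper value outside its range is refused whole. The fingers move at their own pace and stop on an object; "squeeze" is the grip in N (left out, the last holds). Time passes only in rows, so rows that repeat a pose let the fingers close. It gives the time, the measured TCP pose, the force, the opening and the grip force at its end, in the units of the state.
- env.get_obs(): the state, without advancing time (a new reading comes with each control period).
- viewer.read_camera(name): name is "side" or "top"; returns a dict with "img" (400x640x3 uint8, red, green, blue), "fx", "fy", "cx", "cy" (pixels), "pose" (4x4, takes a point from camera to world coordinates). Camera axes: x right, y down, z forward; pixel columns grow to the right and rows downward; lengths in m; the calibration is good to about 2 mm. A picture is of the moment at which its call begins. There is no depth.
- env.sign_off(): hands the job in; it is judged then, once.
The state is a dict: "time_s": time; "qpos": joint angles; "joint_velocities": joint speeds; "effort": joint torques, N m; "tool_pos": TCP position; "tool_rot": TCP orientation; "force": force on the tool from outside, world axes, zero at the start; "wrist_torque": the same for the moment, N m; "grip_width": finger opening in m; "grasp_force": force on a finger pad.
Only numpy, scipy, OpenCV 4.12 (cv2) and the standard library are available. Lean on these libraries where they do the work, as an engineer would, in place of code of your own. Each camera call takes 0.05 s, during which the arm holds its last target. There are 200 camera calls.

## Working session

There is one attempt and no reset: what is moved stays moved. The work goes in short steps, Python scripts to look and compute and a tool call to move; the robot and the scene stay as the last step left them, time stands still between calls to the robot, and variables do not carry over. Pictures are saved under pics/ and viewed, at most 10 in all, crops included, and the job is handed in when it is done.

Besides the shell and the picture viewer there is one more tool, called after ">>>" as name(argument=value, ...), one argument or row to a line, values as JSON. step_arm: Moves the arm, as the interface text tells. Shifts and turns lie within -1 to 1; 1 stands for 0.2 m of shift or 1.5 rad of turn. Its arguments: {"type":"object","properties":{"delta_pos":{"type":"array"},"rot":{"type":"array"},"gripper":{"type":"array"},"squeeze":{"type":"number"}},"required":["delta_pos","rot","gripper"]}

```bash
mkdir -p pics; ls; python3 - <<'E'
from cell import env, viewer
import cv2
for n in("top","side"):
    c=viewer.read_camera(n); cv2.imwrite(f"pics/{n}0.png",c["img"][:,:,::-1]); print(n,c["fx"],c["fy"],c["cx"],c["cy"],c["pose"].round(4).tolist())
o=env.get_obs(); print({k:(v if not hasattr(v,'round') else v.round(4)) for k,v in o.items()}, env.tcp_to_tips)
E
```

```text
pics
top 447.35593076532643 447.35593076532643 318.9824296764669 200.08213190600412 [[-0.0125, -0.9971, 0.0756, 0.3713], [-0.9999, 0.0133, 0.0102, -0.016], [-0.0112, -0.0754, -0.9971, 1.5758], [0.0, 0.0, 0.0, 1.0]]
side 457.18789009043616 457.18789009043616 315.1374034575003 199.0254877444731 [[-0.9872, -0.1303, 0.092, 0.3376], [-0.1586, 0.7405, -0.6531, 1.031], [0.017, -0.6594, -0.7516, 1.3062], [0.0, 0.0, 0.0, 1.0]]
{'time_s': 0.1, 'qpos': array([69.1609, 18.4339, -4.0146, 83.1676,  1.2971, 78.5418, -3.2608]), 'joint_velocities': array([-0.0771, -0.1382, -0.0076, -0.2275,  0.0192,  0.0398, -0.0532]), 'effort': array([-1.00000e-04, -4.92571e+01, -4.05700e-01, -3.13400e+01,
       -6.42000e-02,  3.94000e-02,  1.00000e-04]), 'tool_pos': array([ 0.2395, -0.6037,  0.2326]), 'tool_rot': array([-1.79902e+02,  7.90000e-03,  2.16474e+01]), 'force': array([ 1.039 , -0.3678,  0.8546]), 'wrist_torque': array([ 0.0264, -0.0281,  0.0113]), 'grasp_force': 0.0, 'grip_width': 0.08734191933542601} 0.011
```

View pics/top0.png

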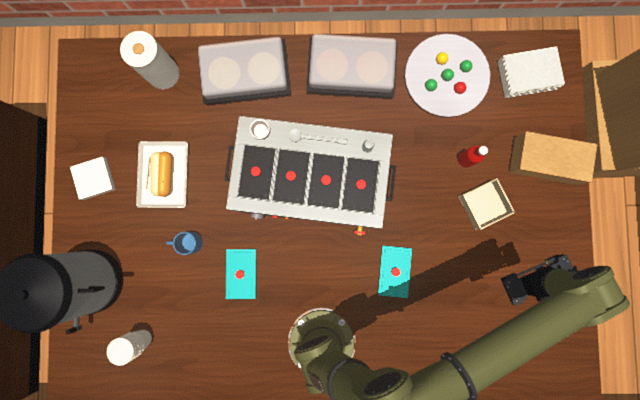

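View pics/side0.png

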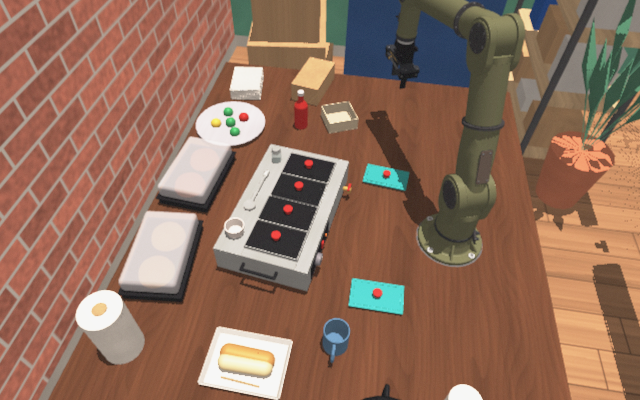

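The top view shows four black lids with red knobs at about (255,171), (291,175), (326,180) and (361,184). The look-alikes are the turquoise lids at (240,274) and (396,271), plus other red things: the sauce bottle at (472,156) and the panel knobs near the row at y≈215–230. I choose the four black lids on the warmer. Next I measure them in both cameras.

```bash
cat > h.py <<'E'
import numpy as np, cv2
from cell import env, viewer
def ray(c,u,v):
    T=c["pose"]; d=T[:3,:3]@np.array([(u-c["cx"])/c["fx"],(v-c["cy"])/c["fy"],1.]); return T[:3,3],d
def at_z(c,u,v,z):
    o,d=ray(c,u,v); return o+d*(z-o[2])/d[2]
def red(c,box):
    x0,x1,y0,y1=box; im=c["img"].astype(int); m=((im[...,0]>130)&(im[...,1]<80)&(im[...,2]<80)).astype(np.uint8)
    k=np.zeros_like(m);k[y0:y1,x0:x1]=1
    n,_,s,ce=cv2.connectedComponentsWithStats(m*k); return [ce[i] for i in range(1,n) if s[i,4]>25]
def meet(a,b):
    A=[];r=[]
    for o,d in(a,b):
        d=d/np.linalg.norm(d);P=np.eye(3)-np.outer(d,d);A.append(P);r.append(P@o)
    return np.linalg.lstsq(np.vstack(A),np.hstack(r),rcond=None)[0]
E
python3 - <<'E'
from h import *
t=viewer.read_camera("top");s=viewer.read_camera("side")
R=sorted(red(t,(240,380,155,205)),key=lambda p:p[0]); S=sorted(red(s,(260,325,155,245)),key=lambda p:-p[1])
P=[]
for a,b in zip(R,S):
    p=at_z(t,*a,.159);q=at_z(s,*b,.159);P.append(p); print(a.round(1),b.round(1),p.round(4),q.round(4),meet(ray(t,*a),ray(s,*b)).round(4))
P=np.array(P); d=P[0]-P[3]; print(len(R),len(S),np.linalg.norm(d)/3,"yaw",np.degrees(np.arctan2(-d[0],d[1])))
cv2.imwrite("pics/crop.png",cv2.resize(t["img"][105:245,215:405,::-1],None,fx=4,fy=4,interpolation=cv2.INTER_CUBIC))
g=cv2.cvtColor(t["img"],cv2.COLOR_RGB2GRAY)
m=(g<60).astype(np.uint8); k=np.zeros_like(m);k[140:220,234:386]=1
n,l,st,ce=cv2.connectedComponentsWithStats(m*k)
for i in range(1,n):
    if st[i,4]>400:
        pts=np.argwhere(l==i)[:,::-1]; W=np.array([at_z(t,*p,.138)[:2] for p in pts]).astype(np.float32)
        print(st[i],cv2.minAreaRect(W))
E
```

```text
[255.2 170.2] [275.5 234.3] [0.5772 0.2014 0.159 ] [0.5766 0.2003 0.159 ] [0.5767 0.2011 0.1602]Traceback (most recent call last):
  File "<stdin>", line 7, in <module>
IndexError: index 3 is out of bounds for axis 0 with size 1
```

```bash
sed -i 's/(im\[...,0\]>130)&(im\[...,1\]<80)&(im\[...,2\]<80)/(im[...,0]>110)\&(im[...,0]>im[...,1]*2)\&(im[...,0]>im[...,2]*2)/' h.py
python3 - <<'E'
from h import *
t=viewer.read_camera("top");s=viewer.read_camera("side")
R=sorted(red(t,(240,380,155,205)),key=lambda p:p[0]); S=sorted(red(s,(260,325,155,245)),key=lambda p:-p[1])
print(len(R),len(S))
P=[]
for a,b in zip(R,S):
    p=at_z(t,*a,.159);q=at_z(s,*b,.159);P.append(p); print(a.round(1),b.round(1),p.round(4),q.round(4),meet(ray(t,*a),ray(s,*b)).round(4))
P=np.array(P); d=P[0]-P[-1]; print(np.linalg.norm(d)/3,"yaw",np.degrees(np.arctan2(-d[0],d[1])))
cv2.imwrite("pics/crop.png",cv2.resize(t["img"][105:245,215:405,::-1],None,fx=4,fy=4,interpolation=cv2.INTER_CUBIC))
g=cv2.cvtColor(t["img"],cv2.COLOR_RGB2GRAY)
m=(g<60).astype(np.uint8); k=np.zeros_like(m);k[140:220,234:386]=1
n,l,st,ce=cv2.connectedComponentsWithStats(m*k)
for i in range(1,n):
    if st[i,4]>400:
        pts=np.argwhere(l==i)[:,::-1]; W=np.array([at_z(t,*p,.138)[:2] for p in pts]).astype(np.float32)
        print(st[i],cv2.minAreaRect(W))
E
```

```text
4 4
[255.3 170.8] [275.4 234.4] [0.5754 0.2009 0.159 ] [0.5768 0.2005 0.159 ] [0.576  0.2009 0.1595]
[290.4 175.3] [287.5 208.4] [0.5593 0.0886 0.159 ] [0.5606 0.0901 0.159 ] [0.5602 0.0888 0.1573]
[325.7 179.6] [298.5 184.8] [ 0.544  -0.0238  0.159 ] [ 0.5446 -0.02    0.159 ] [ 0.5449 -0.0238  0.1549]
[360.6 183.8] [308.2 162.9] [ 0.5287 -0.1344  0.159 ] [ 0.5297 -0.1318  0.159 ] [ 0.5296 -0.1346  0.1562]
0.11283761007182902 yaw -7.928335440165073
```

View pics/crop.png

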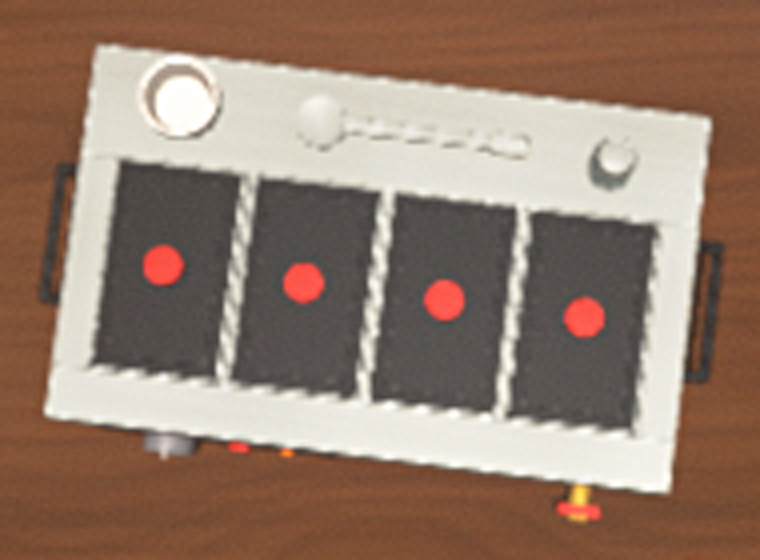

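The crop confirms four black lids with knobs at the pixels measured above, spaced 112.8 mm with yaw -7.9°, and knob height around 157 mm (expected about 159). Now I align the tool and move towards the right-most lid's near end.

>>> step_arm(
  delta_pos=[
    [0.95,-0.915,0],
    [0.95,-0.915,0],
    [0.95,-0.915,0],
    [0.95,-0.915,0],
    [0.95,-0.915,0],
    [0.95,-0.915,0],
    [0.95,-0.915,0],
  ],
  rot=[
    [0,0,0.344],
    [0,0,0.344],
    [0,0,0.344],
    [0,0,0.344],
    [0,0,0.344],
    [0,0,0.344],
    [0,0,0.344],
  ],
  gripper=[-1,-1,-1,-1,-1,-1,-1],
  squeeze=10,
)

```text
time_s: 1.18
tool_pos: [0.3477, -0.3659, 0.2335]
tool_rot: [180.0, 0.0, -8.1]
force: [-0.1, -0.7, -0.2]
grip_width: 0.0248
grasp_force: 0.0
```

>>> step_arm(
  delta_pos=[
    [0.38,-1,0.2],
    [0.38,-1,0.2],
    [0.38,-1,0.2],
    [0.38,-1,0.2],
    [0.38,-1,0.2],
  ],
  rot=[
    [0,0,0],
    [0,0,0],
    [0,0,0],
    [0,0,0],
    [0,0,0],
  ],
  gripper=[-1,-1,-1,-1,-1],
)

```text
time_s: 1.8
tool_pos: [0.4522, -0.1756, 0.193]
tool_rot: [-179.9, 0.0, -7.8]
force: [-0.7, -0.2, 0.3]
grip_width: 0.0004
grasp_force: 0.0
```

>>> step_arm(
  delta_pos=[
    [0,-0.27,0],
    [0,-0.27,0.05],
    [0,-0.27,0.11],
    [0,-0.27,0.16],
    [0,-0.27,0.16],
    [0,-0.27,0.16],
  ],
  rot=[
    [0,0,0],
    [0,0,0],
    [0,0,0],
    [0,0,0],
    [0,0,0],
    [0,0,0],
  ],
  gripper=[-1,-1,-1,-1,-1,-1],
)

```text
time_s: 2.55
tool_pos: [0.4591, -0.1235, 0.1616]
tool_rot: [180.0, -0.0, -8.0]
force: [0.5, 0.7, -0.5]
grip_width: 0.0005
grasp_force: 0.0
```

>>> step_arm(
  delta_pos=[
    [0,0,0.02],
    [0,0,0.035],
    [0,0,0.05],
    [0,0,0.05],
  ],
  rot=[
    [0,0,0],
    [0,0,0],
    [0,0,0],
    [0,0,0],
  ],
  gripper=[-1,-1,-1,-1],
)

```text
time_s: 3.05
tool_pos: [0.4589, -0.1228, 0.1512]
tool_rot: [-180.0, 0.0, -7.9]
force: [1.0, 0.3, -0.3]
grip_width: 0.0006
grasp_force: 0.0
```

>>> step_arm(
  delta_pos=[
    [0,0,0.005],
    [0,0,0.01],
    [0,0,0.01],
  ],
  rot=[
    [0,0,0],
    [0,0,0],
    [0,0,0],
  ],
  gripper=[-1,-1,-1],
)

```text
time_s: 3.42
tool_pos: [0.4591, -0.1229, 0.1495]
tool_rot: [180.0, 0.0, -7.9]
force: [0.9, -0.4, -0.2]
grip_width: 0.0003
grasp_force: 0.0
```

>>> step_arm(
  delta_pos=[
    [0,0,0.005],
    [0,0,0.01],
    [0,0,0.01],
  ],
  rot=[
    [0,0,0],
    [0,0,0],
    [0,0,0],
  ],
  gripper=[-1,-1,-1],
)

```text
time_s: 3.8
tool_pos: [0.4592, -0.1229, 0.1485]
tool_rot: [180.0, -0.0, -7.9]
force: [-1.8, 1.1, 6.3]
grip_width: 0.0005
grasp_force: 3.1
```

>>> step_arm(
  delta_pos=[
    [0,0,0.005],
    [0,0,0.01],
    [0,0,0.01],
  ],
  rot=[
    [0,0,0],
    [0,0,0],
    [0,0,0],
  ],
  gripper=[-1,-1,-1],
)

```text
time_s: 4.18
tool_pos: [0.4593, -0.1229, 0.1484]
tool_rot: [179.9, -0.0, -7.9]
force: [-7.3, 2.4, 17.8]
grip_width: 0.0006
grasp_force: 9.2
```

Firm. On to the next lid.

>>> step_arm(
  delta_pos=[
    [0,0,-0.08],
    [0,-0.25,-0.08],
    [0,-0.564,-0.08],
    [0,-0.564,-0.06],
    [0,-0.564,-0.04],
    [0,-0.564,-0.03],
    [0,-0.564,-0.03],
  ],
  rot=[
    [0,0,0],
    [0,0,0],
    [0,0,0],
    [0,0,0],
    [0,0,0],
    [0,0,0],
    [0,0,0],
  ],
  gripper=[-1,-1,-1,-1,-1,-1,-1],
)

```text
time_s: 5.05
tool_pos: [0.4744, -0.0125, 0.1512]
tool_rot: [180.0, 0.0, -8.1]
force: [-0.2, 0.5, -0.2]
grip_width: 0.0007
grasp_force: 0.0
```

>>> step_arm(
  delta_pos=[
    [0,0,0.005],
    [0,0,0.01],
    [0,0,0.01],
  ],
  rot=[
    [0,0,0],
    [0,0,0],
    [0,0,0],
  ],
  gripper=[-1,-1,-1],
)

```text
time_s: 5.42
tool_pos: [0.4746, -0.0113, 0.1495]
tool_rot: [180.0, 0.0, -7.9]
force: [-0.0, -0.4, 0.0]
grip_width: 0.0003
grasp_force: 0.0
```

>>> step_arm(
  delta_pos=[
    [0,0,0.005],
    [0,0,0.01],
    [0,0,0.01],
  ],
  rot=[
    [0,0,0],
    [0,0,0],
    [0,0,0],
  ],
  gripper=[-1,-1,-1],
)

```text
time_s: 5.8
tool_pos: [0.4747, -0.0111, 0.1476]
tool_rot: [180.0, 0.0, -7.9]
force: [0.0, 0.6, 1.6]
grip_width: 0.0002
grasp_force: 0.6
```

>>> step_arm(
  delta_pos=[
    [0,0,0.005],
    [0,0,0.01],
    [0,0,0.01],
  ],
  rot=[
    [0,0,0],
    [0,0,0],
    [0,0,0],
  ],
  gripper=[-1,-1,-1],
)

```text
time_s: 6.18
tool_pos: [0.4744, -0.0111, 0.1454]
tool_rot: [180.0, 0.0, -7.9]
force: [-1.4, 0.2, 2.8]
grip_width: 0.0011
grasp_force: 1.0
```

Giving way under about 2–3 N: this looks like the loose one. I'll go on to the stop.

>>> step_arm(
  delta_pos=[
    [0,0,0.005],
    [0,0,0.01],
    [0,0,0.01],
  ],
  rot=[
    [0,0,0],
    [0,0,0],
    [0,0,0],
  ],
  gripper=[-1,-1,-1],
)

```text
time_s: 6.55
tool_pos: [0.4746, -0.0111, 0.144]
tool_rot: [180.0, 0.0, -7.9]
force: [-3.1, -0.3, 6.2]
grip_width: 0.0005
grasp_force: 3.0
```

```bash
python3 - <<'E'
from h import *
s=viewer.read_camera("side"); cv2.imwrite("pics/s1.png",cv2.resize(s["img"][130:290,210:370,::-1],None,fx=3.7,fy=3.7,interpolation=cv2.INTER_CUBIC))
E
```

```text
(no output)
```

View pics/s1.png

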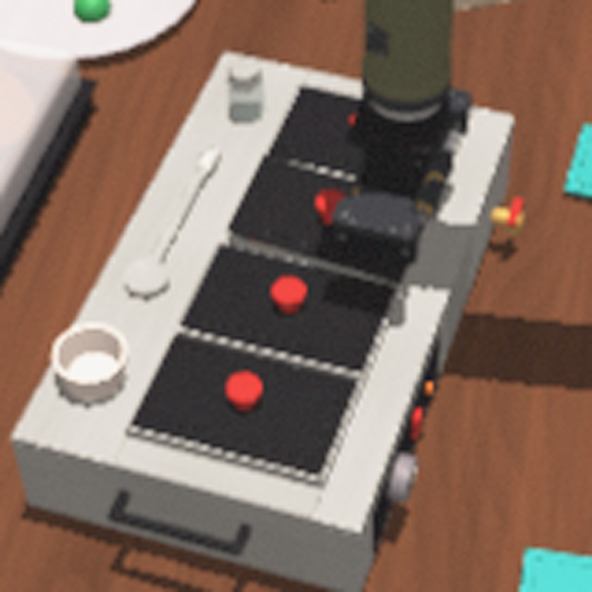

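The lid went down about 4 mm under roughly 3 N and then stopped; the picture shows the second lid from the right (knob at about (328,205) in the crop) tilted, with its far edge lifted. Now to its knob.

>>> step_arm(
  delta_pos=[
    [0,0,-0.02],
    [0,0,-0.06],
    [0,0,-0.2],
    [0.2,0.01,-0.2],
    [0.355,0.015,-0.2],
    [0.355,0.015,-0.2],
    [0.355,0.015,-0.16],
    [0.355,0.015,-0.145],
    [0.355,0.015,-0.145],
  ],
  rot=[
    [0,0,0],
    [0,0,0],
    [0,0,0],
    [0,0,0],
    [0,0,0],
    [0,0,0],
    [0,0,0],
    [0,0,0],
    [0,0,0],
  ],
  gripper=[-1,-1,-1,-1,-1,-1,-1,-1,-1],
)

```text
time_s: 7.72
tool_pos: [0.5437, -0.0238, 0.1722]
tool_rot: [180.0, 0.0, -7.9]
force: [0.3, -0.1, -0.3]
grip_width: 0.0002
grasp_force: 0.0
```

```bash
python3 - <<'E'
from h import *
s=viewer.read_camera("side"); cv2.imwrite("pics/s2.png",cv2.resize(s["img"][130:290,210:370,::-1],None,fx=3.7,fy=3.7,interpolation=cv2.INTER_CUBIC))
E
```

```text
(no output)
```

View pics/s2.png

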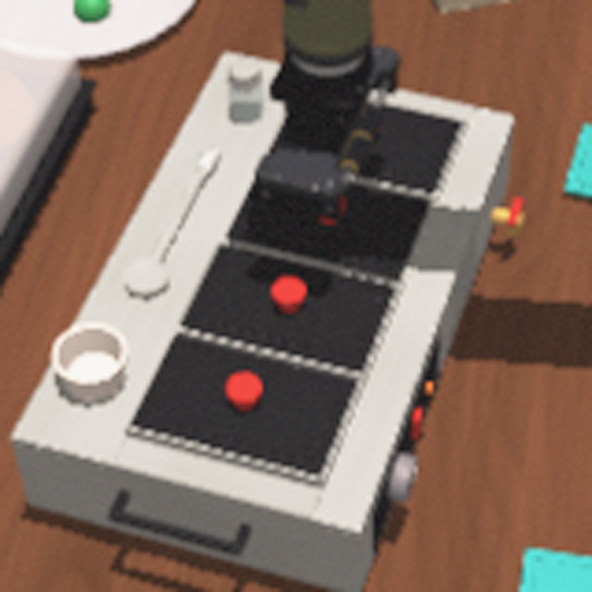

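The lid is level again; the fingertips hang over its knob (crop about (333,210)). Press.

>>> step_arm(
  delta_pos=[
    [0,0,0.006],
    [0,0,0.012],
    [0,0,0.018],
    [0,0,0.022],
    [0,0,0.022],
  ],
  rot=[
    [0,0,0],
    [0,0,0],
    [0,0,0],
    [0,0,0],
    [0,0,0],
  ],
  gripper=[-1,-1,-1,-1,-1],
)

```text
time_s: 8.4
tool_pos: [0.5446, -0.024, 0.1687]
tool_rot: [180.0, -0.0, -7.9]
force: [-1.6, -0.6, 4.4]
grip_width: 0.0005
grasp_force: 2.5
```

>>> step_arm(
  delta_pos=[
    [0,0,0.005],
    [0,0,0.01],
    [0,0,0.015],
    [0,0,0.015],
  ],
  rot=[
    [0,0,0],
    [0,0,0],
    [0,0,0],
    [0,0,0],
  ],
  gripper=[-1,-1,-1,-1],
)

```text
time_s: 8.9
tool_pos: [0.5447, -0.0239, 0.1664]
tool_rot: [180.0, -0.0, -7.9]
force: [-3.8, -0.3, 8.8]
grip_width: 0.0007
grasp_force: 4.4
```

Sinking at about 9 N; continuing.

>>> step_arm(
  delta_pos=[
    [0,0,0.005],
    [0,0,0.01],
    [0,0,0.015],
    [0,0,0.015],
  ],
  rot=[
    [0,0,0],
    [0,0,0],
    [0,0,0],
    [0,0,0],
  ],
  gripper=[-1,-1,-1,-1],
)

```text
time_s: 9.4
tool_pos: [0.5447, -0.0239, 0.1634]
tool_rot: [180.0, -0.0, -7.9]
force: [-2.8, -0.1, 9.3]
grip_width: 0.0005
grasp_force: 4.4
```

>>> step_arm(
  delta_pos=[
    [0,0,0.005],
    [0,0,0.01],
    [0,0,0.015],
    [0,0,0.015],
  ],
  rot=[
    [0,0,0],
    [0,0,0],
    [0,0,0],
    [0,0,0],
  ],
  gripper=[-1,-1,-1,-1],
)

```text
time_s: 9.9
tool_pos: [0.5447, -0.0239, 0.1631]
tool_rot: [179.9, -0.0, -7.9]
force: [-10.4, 0.5, 23.7]
grip_width: 0.0008
grasp_force: 11.9
```

Hard stop at 5.6 mm down, 24 N. Now I lift off and check that its end is firm.

>>> step_arm(
  delta_pos=[
    [0,0,-0.03],
    [0,0,-0.12],
    [-0.2,0,-0.12],
    [-0.355,0,-0.1],
    [-0.355,0,0],
    [-0.355,0,0.04],
    [-0.355,0,0.06],
    [-0.355,0,0.07],
    [-0.355,0,0.07],
  ],
  rot=[
    [0,0,0],
    [0,0,0],
    [0,0,0],
    [0,0,0],
    [0,0,0],
    [0,0,0],
    [0,0,0],
    [0,0,0],
    [0,0,0],
  ],
  gripper=[-1,-1,-1,-1,-1,-1,-1,-1,-1],
)

```text
time_s: 11.02
tool_pos: [0.4746, -0.0141, 0.1453]
tool_rot: [-180.0, -0.0, -7.9]
force: [0.0, 0.1, 0.5]
grip_width: 0.0003
grasp_force: 0.0
```

>>> step_arm(
  delta_pos=[
    [0,0,0.005],
    [0,0,0.01],
    [0,0,0.02],
    [0,0,0.02],
  ],
  rot=[
    [0,0,0],
    [0,0,0],
    [0,0,0],
    [0,0,0],
  ],
  gripper=[-1,-1,-1,-1],
)

```text
time_s: 11.52
tool_pos: [0.4745, -0.0142, 0.1422]
tool_rot: [180.0, -0.0, -7.9]
force: [-2.8, 0.9, 7.0]
grip_width: 0.0006
grasp_force: 3.5
```

Contact is at 0.1423 (5.5 mm lower than before) and firm at 7 N. Retreating.

>>> step_arm(
  delta_pos=[
    [0,0,-0.05],
    [0,0,-0.2],
    [0,0,-0.5],
    [0,0,-0.5],
    [0,0,-0.5],
    [0,0,-0.5],
  ],
  rot=[
    [0,0,0],
    [0,0,0],
    [0,0,0],
    [0,0,0],
    [0,0,0],
    [0,0,0],
  ],
  gripper=[-1,-1,-1,-1,-1,-1],
)

```text
time_s: 12.28
tool_pos: [0.4734, -0.0142, 0.2398]
tool_rot: [180.0, 0.1, -7.9]
force: [-0.2, -0.4, 0.7]
grip_width: 0.0002
grasp_force: 0.0
```

```bash
python3 -c "
from cell import env
o=env.get_obs();print(o['time_s'],o['tool_pos'],o['force']);print(env.sign_off())"
```

```text
12.275 [ 0.47338294 -0.01415724  0.23982788] [-0.19938571 -0.42090312  0.73291937]
the job is handed in; nothing more can be done
None
```

The second lid from the right (seen from the robot) was the loose one: it rocked about 4 mm under roughly 3 N, I pressed it down 5.6 mm on its knob to a hard stop, its near end then stood firm at 7 N, and the job was handed in at about 12 s (sign-off returned no verdict).

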